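# Change over the punch trays

### The arm

A 6-joint arm with a two-finger parallel gripper is mounted at the origin on the work surface. World frame = base frame: x ahead of the robot, y to its left, z up, the work surface at z = 0. Lengths are in m, angles in rad, forces in N, time in s.
With the tool pointing down it reaches from about 0.25 to 0.775 m from the base axis. Payload 4 kg.
Tool frame: the origin (TCP) lies at the very end of the fingers, on their centre line; the grasp point (between the pads) lies 19 mm behind it; z points along the fingers, y is the line along which they close (so a half turn about z gives the same grasp; the last joint's range is limited). The gripper opens to 94 mm and grips with 3 to 60 N. Pads are 16 mm wide; open, the fingers measure 119 mm over their backs; the gripper's body (75 mm by 177 mm) begins 78 mm behind the grasp point.
Start: joints at [-1.307, 0.087, 1.371, -0, 1.684, -0.103], TCP at [0.197, -0.513, 0.166] pointing down, gripper open.
Joint ranges: [-3.1, 3.1], [-0.76, 2.03], [0.27, 2.55], [-1.08, 4.22], [0.17, 2.65], [-2.57, 2.57]. Speed limits (rad/s): [2.79, 2.79, 3.14, 3.14, 3.14, 3.14].

### API

Orientations are given as [roll, pitch, yaw] about the fixed x, y, z axes, in that order (R = Rz(yaw) Ry(pitch) Rx(roll)).
In Python, from bench import robot gives the robot as it stands. The module is installed in compiled form; this text tells all that it offers.
- The arm moves only by the tool move_arm, never from a script. Its argument "deltas" is one flat list of numbers, 7 for each row, row after row: the turn, a rotation vector about the tool's x, y, z in rad, then the shift along the tool's x, y, z in cm, then the closure, from -1 (fully open) to 1 (shut). A call has 1 to 8 rows; each row is the pose to reach, as a shift and turn from the pose commanded when the call began, along the tool's axes at that moment; what a row does not reach only later rows make up. A row lasts 1/10 s, in which the tool goes at most 50 mm and 8.59 degrees, less where a joint would pass 70% of its speed; a pose out of reach is approached as far as the arm can. A call with a gripper value outside its range is refused whole. The fingers move at their own pace and stop on an object; the grip force is fixed at half the most. Time passes only in rows, so rows that repeat a pose let the fingers close. It gives the time, the measured TCP pose, the force, the opening and the grip force at its end, in the units of the state.
- robot.get_obs(): the state, without advancing time (a new reading comes with each control period).
- robot.snapshot(name): name is "side" or "top" or "wrist"; returns a dict with "image" (480x640x3 uint8, red, green, blue), "depth" (480x640 float32, m along the optical axis (not along the pixel's ray), 0 where there is no reading), "fov_y" (degrees; the focal length in pixels is half the picture's height over the tangent of half this angle, whatever the lens; pixels are square), "cx", "cy" (the principal point, pixels), "D" ([k1, k2, p1, p2, k3] as OpenCV has them; the pictures are not rectified), "origin" and "orientation" of the camera in the world; the wrist camera has in their place "T_tool_cam" (4x4, takes a point from camera to tool coordinates, whose origin is the TCP and whose axes are the flange's). Camera axes: x right, y up, looking along -z (the intrinsics and any distortion apply to the point x, -y, -z); pixel columns grow to the right and rows downward; lengths in m; the calibration is good to about 2 mm. A picture is of the moment at which its call begins: read the wrist's pose just before it.
- robot.close_job(): hands the job in; it is judged then, once.
The state is a dict: "time": time; "joint_positions": joint angles; "qvel": joint speeds; "joint_torque": joint torques, N m; "tool_pos": TCP position; "ee_rot": TCP orientation; "wrist_force": force on the tool from outside, world axes, zero at the start; "wrist_torque": the same for the moment, N m; "width": finger opening in m; "finger_force": force on a finger pad.
Only numpy, scipy, OpenCV 4.12 (cv2) and the standard library are available. Lean on these libraries where they do the work, as an engineer would, in place of code of your own. Each camera call takes 0.05 s, during which the arm holds its last target. There are 200 camera calls.

### The job

Change the forge bench over from the small punches to the big drifts. First push the narrow tray, which was left out, fully home with the fingertips; then hook a fingertip behind the upright lip of the broad tray and draw it out along its rails as far as it goes, and leave it there. Do not pinch the lips or grip anything, and leave the mug, the hammer and the standing drift where they are.

Things in the scene. Friction and masses are not known exactly. Their poses are not given: they have to be found in the camera images.
- broad_unit: Fixed slide unit, the wider of two: base plate 360 x 180 x 8 mm, a rail along each long side (top 22 mm over the bench), green sheet cover over its rear 155 mm (top 68 mm over the bench). Origin: centre of the underside. +x points along the rails to the covered rear, -x to the open front and roughly to the robot (yaw within 0.25 rad); z up.
- narrow_unit: Fixed slide unit, the slimmer of two (left or right of the other): base plate 360 x 116 x 8 mm, a rail along each long side (top 22 mm over the bench), green sheet cover over its rear 155 mm (top 68 mm over the bench). Origin: centre of the underside. +x points along the rails to the covered rear, -x to the open front and roughly to the robot (yaw within 0.25 rad); z up.
- broad_tray (a joint): Travel of the broad tray along its rails, m: 0 = fully home (rear stop), grows as it comes out to the front, 0.130 = fully out (front stop). Friction about 3 N plus 10 N per m/s; it stays where it is left. Starts home or up to 0.03 out.
- narrow_tray (a joint): Travel of the narrow tray along its rails, m: 0 = fully home (rear stop), grows as it comes out to the front, 0.130 = fully out (front stop). Friction about 3 N plus 10 N per m/s; it stays where it is left. Starts 0.06 to 0.12 out.
- broad_lip (a point): Middle of the top rear edge of the broad tray's front lip, 62 mm over the bench; x points to the unit's rear. Lip: upright plate 150 mm wide, 4 mm thick, with a 4 mm strip on its front (16 to 52 mm over the bench), so the front face is at x = -8 mm. Behind it a finger well, clear for 60 mm and 144 mm wide, floor 20 mm over the bench, side walls to 40 mm; then fixed tools and cover.
- narrow_lip (a point): Middle of the top rear edge of the narrow tray's front lip, 62 mm over the bench; x points to the unit's rear. Lip: upright plate 86 mm wide, 4 mm thick, with a 4 mm strip on its front (16 to 52 mm over the bench), so the front face is at x = -8 mm. Behind it a finger well, clear for 60 mm and 80 mm wide, floor 20 mm over the bench, side walls to 40 mm; then fixed tools and cover.
- mug: Bystander: white mug, 80 mm across, 92 mm high, to the right of the units. Origin: centre of its underside.
- hammer: Bystander: hammer 300 mm long, lying to the left of the units. Origin: underside, near the middle of its length.
- drift: Bystander: steel taper drift standing upright, 32 mm across at the foot and 100 mm high, to the right of the units, beyond the mug. Origin: centre of its foot.

How it is judged:
By the outcome, as a careful person would: the job done as asked, in the order asked, and still so for the second after the job is handed in, with the robot touching nothing.
It also fails if it takes over 51 s, if anything falls off the work surface, if the arm or the gripper's body presses on something with over 40 N, if the wrist force passes 120 N, or if a joint passes its speed limit or range.

## Working session

There is one attempt and no reset: what is moved stays moved. The work goes in short steps, Python scripts to look and compute and a tool call to move; the robot and the scene stay as the last step left them, time stands still between calls to the robot, and variables do not carry over. Pictures are saved under pics/ and viewed, at most 10 in all, crops included, and the job is handed in when it is done.

Besides the shell and the picture viewer there is one more tool, called after "Call:" as name(argument=value, ...) on one line, values as JSON. move_arm: Moves the arm, as the interface text tells. Its arguments: {"type":"object","properties":{"deltas":{"type":"array","items":{"type":"number"}}},"required":["deltas"]}

```bash
mkdir -p pics; cat > h.py <<'E'
import numpy as np, cv2
from scipy.spatial.transform import Rotation as R
from bench import robot
def snap(n):
    o=robot.get_obs(); s=robot.snapshot(n)
    if n=="wrist":
        T=np.eye(4);T[:3,:3]=R.from_euler('xyz',o['ee_rot']).as_matrix();T[:3,3]=o['tool_pos']
        s['T']=T@np.array(s['T_tool_cam'])
    else:
        T=np.eye(4);q=np.array(s['orientation'],float)
        s['T']=T; T[:3,3]=s['origin']
        T[:3,:3]=q if q.shape==(3,3) else (R.from_euler('xyz',q) if q.size==3 else R.from_quat(q)).as_matrix()
    return s
def K(s):
    f=240/np.tan(np.radians(s['fov_y'])/2); return np.array([[f,0,s['cx']],[0,f,s['cy']],[0,0,1]])
def rays(s,px):
    u=cv2.undistortPoints(np.array(px,float).reshape(-1,1,2),K(s),np.array(s['D'],float))[:,0]
    d=np.c_[u[:,0],-u[:,1],-np.ones(len(u))]
    return d@s['T'][:3,:3].T, s['T'][:3,3]
def onplane(s,px,z):
    d,o=rays(s,px); return o+d*((z-o[2])/d[:,2])[:,None]
def bydepth(s,px):
    d,o=rays(s,px); p=np.array(px).round().astype(int)
    return o+d*s['depth'][p[:,1],p[:,0]][:,None]
E
python3 - <<'E'
from h import *
import pickle
for n in("top","side"):
    s=snap(n);cv2.imwrite(f"pics/{n}0.png",s['image'][:,:,::-1]);pickle.dump(s,open(n+'0.pkl','wb'))
    print(n,s['origin'],s['orientation'],s['fov_y'],s['D'],s['T'][:3,:3].round(2).tolist())
print(robot.get_obs())
E
```

```text
top [0.2871324  0.01048435 1.43317212] [ 0.18288889 -0.00209208 -1.57564901] 53.16727228315992 [-0.04808205  0.          0.          0.          0.        ] [[-0.0, 0.98, -0.18], [-1.0, -0.0, 0.0], [0.0, 0.18, 0.98]]
side [-0.22572617  0.98720619  0.93602631] [ 0.95441616 -0.01832514 -2.44635267] 43.40725417310749 [0.05576281 0.         0.         0.         0.        ] [[-0.77, 0.38, -0.51], [-0.64, -0.43, 0.63], [0.02, 0.82, 0.58]]
{'time': 0.1, 'joint_positions': array([-1.30709350e+00,  8.78833590e-02,  1.37207103e+00, -4.83061719e-06,
        1.68358545e+00, -1.03084622e-01]), 'qvel': array([-2.53356078e-04, -1.06652294e-03, -3.16860555e-03, -4.12308936e-04,
       -3.20077039e-05,  4.58453752e-04]), 'joint_torque': array([ 3.12455719e-03, -3.41252589e+01, -3.03300869e+01,  7.21093384e-02,
        3.04770016e-02, -1.11307274e-04]), 'tool_pos': array([ 0.19709643, -0.51287661,  0.16533633]), 'ee_rot': array([-3.13965531e+00, -1.95594117e-04,  3.66786719e-01]), 'wrist_force': array([-0.18371575, -0.56093215,  0.54707985]), 'wrist_torque': array([ 0.03633543,  0.01053033, -0.02522171]), 'finger_force': 0.0, 'width': 0.09372794526252907}
```

View pics/top0.png

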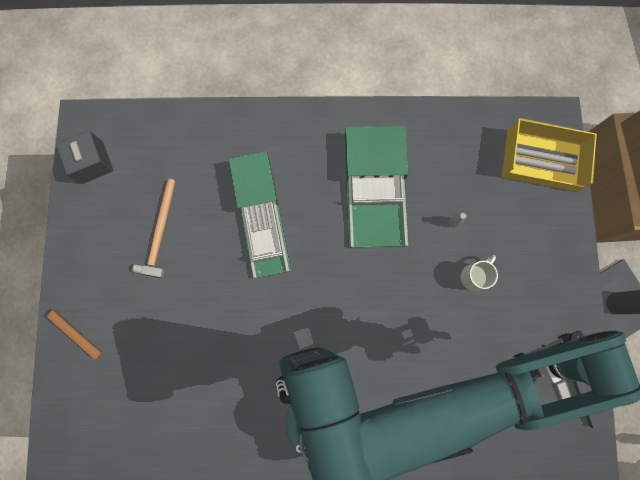

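View pics/side0.png

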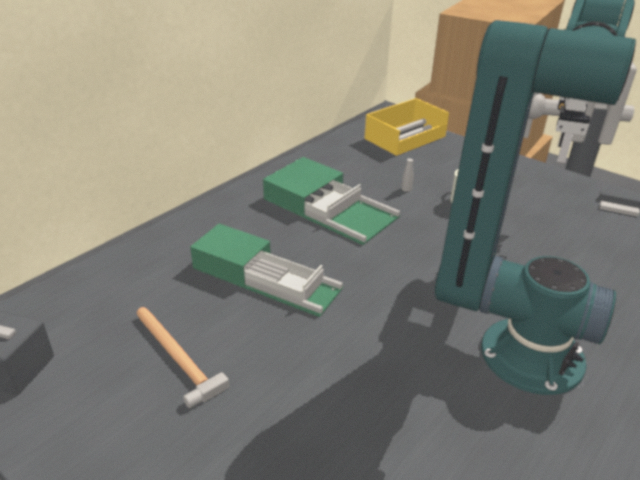

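The top view shows the narrow unit at about (230–290, 152–277) with its lip near row 256, and the broad unit at (346–408, 126–247) with its lip near row 200. The mug is at (480, 275), the drift at (460, 217) and the hammer at (160, 225). The side view shows both lips upright, at about (318, 275) and (348, 195).

```bash
python3 - <<'E'
from h import *
import pickle
s=pickle.load(open('top0.pkl','rb'));t=pickle.load(open('side0.pkl','rb'))
a=cv2.resize(s['image'][110:290,215:425],None,fx=3.4,fy=3.2,interpolation=cv2.INTER_CUBIC)
a=cv2.resize(s['image'][120:285,225:415],None,fx=4,fy=3.6364,interpolation=cv2.INTER_CUBIC)
cv2.imwrite('pics/topc.png',cv2.resize(s['image'][145:285,225:415],None,fx=4,fy=4,interpolation=cv2.INTER_CUBIC)[:,:,::-1])
cv2.imwrite('pics/sidec.png',cv2.resize(t['image'][155:315,220:410],None,fx=3.7,fy=3.7,interpolation=cv2.INTER_CUBIC)[:,:,::-1])
hsv=cv2.cvtColor(s['image'],cv2.COLOR_RGB2HSV)
m=cv2.inRange(hsv,(60,80,50),(85,255,255));m[:, :200]=0;m[:,440:]=0;m[300:]=0
c,_=cv2.findContours(m,cv2.RETR_EXTERNAL,cv2.CHAIN_APPROX_NONE)
for k in sorted(c,key=cv2.contourArea)[-4:]:
    b=cv2.boxPoints(cv2.minAreaRect(k)); z=bydepth(s,[k[:,0].mean(0)])[0]
    print(cv2.contourArea(k),b.round(1).tolist(),'h',z.round(3))
    for zz in(0.008,.068): print(zz,onplane(s,b,zz).round(4).tolist())
E
```

```text
399.5 [[254.1999969482422, 262.0], [282.70001220703125, 256.29998779296875], [285.70001220703125, 271.29998779296875], [257.20001220703125, 277.0]] h [0.445 0.152 0.008]
0.008 [[0.4596, 0.1991, 0.008], [0.4764, 0.1141, 0.008], [0.4314, 0.1048, 0.008], [0.4147, 0.1893, 0.008]]
0.068 [[0.4523, 0.1911, 0.068], [0.4684, 0.1097, 0.068], [0.4253, 0.1008, 0.068], [0.4093, 0.1818, 0.068]]
1871.0 [[227.8000030517578, 159.0], [266.79998779296875, 151.1999969482422], [277.1000061035156, 202.60000610351562], [238.10000610351562, 210.39999389648438]] h [0.694 0.202 0.07 ]
0.008 [[0.7823, 0.2879, 0.008], [0.8071, 0.1665, 0.008], [0.6419, 0.1325, 0.008], [0.618, 0.2514, 0.008]]
0.068 [[0.7615, 0.2763, 0.068], [0.7852, 0.16, 0.068], [0.6269, 0.1273, 0.068], [0.604, 0.2412, 0.068]]
1980.0 [[352.29998779296875, 205.0], [402.1000061035156, 203.6999969482422], [403.29998779296875, 245.6999969482422], [353.3999938964844, 247.0]] h [ 0.57  -0.173  0.006]
0.008 [[0.6332, -0.0973, 0.008], [0.6368, -0.25, 0.008], [0.5068, -0.2487, 0.008], [0.5035, -0.0984, 0.008]]
0.068 [[0.6186, -0.0927, 0.068], [0.6221, -0.2391, 0.068], [0.4976, -0.2378, 0.068], [0.4944, -0.0938, 0.068]]
2825.5 [[344.29998779296875, 127.0999984741211], [405.3999938964844, 124.80000305175781], [409.79998779296875, 243.6999969482422], [348.70001220703125, 246.0]] h [ 0.712 -0.133  0.063]
0.008 [[0.8864, -0.0768, 0.008], [0.8937, -0.2705, 0.008], [0.5126, -0.2688, 0.008], [0.5066, -0.0843, 0.008]]
0.068 [[0.8611, -0.0731, 0.068], [0.8682, -0.2587, 0.068], [0.5031, -0.257, 0.068], [0.4973, -0.0803, 0.068]]
```

View pics/topc.png

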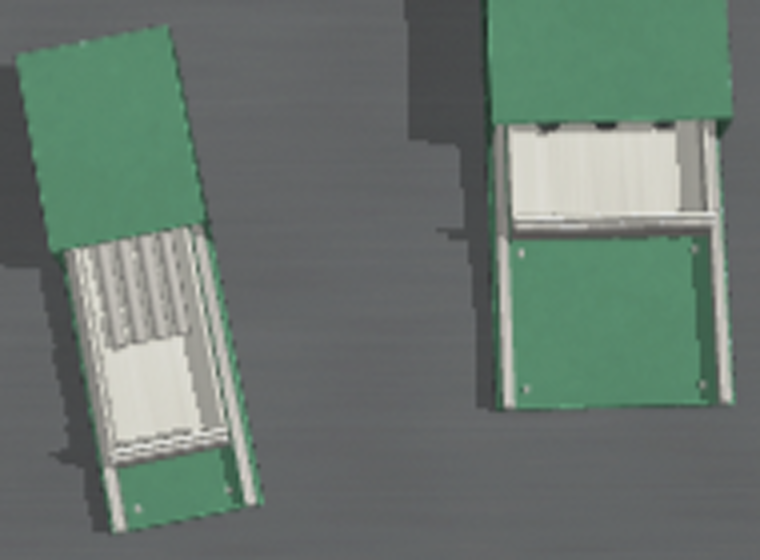

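View pics/sidec.png

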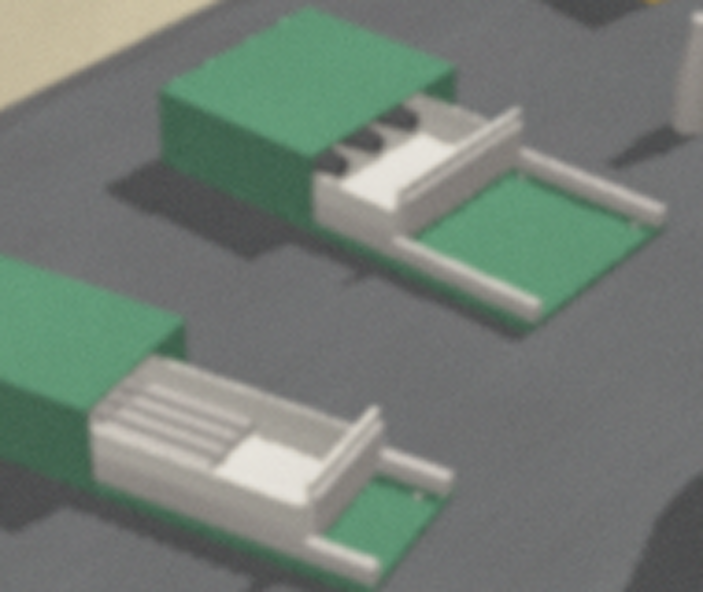

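In the crop (4x, offset 225,145) the narrow lip's top rear edge runs from (113,441) to (228,427) and the broad one from (512,215) to (715,213). In the side crop (3.7x, offset 220,155) the near and far ends are (310,497)/(378,408) and (400,200)/(519,112). I'll triangulate these.

```bash
cat >> h.py <<'E'
def tri(s,p,t,q):
    d1,o1=rays(s,[p]);d2,o2=rays(t,[q]);d1=d1[0];d2=d2[0]
    k=np.linalg.lstsq(np.c_[d1,-d2],o2-o1,rcond=None)[0]
    a,b=o1+k[0]*d1,o2+k[1]*d2
    return (a+b)/2,np.linalg.norm(a-b)
def delta(pos,yaw):
    "turn about tool z (rad) and shift (cm), from measured pose"
    o=robot.get_obs();r=R.from_euler('xyz',o['ee_rot']);g=R.from_euler('xyz',[np.pi,0,yaw])
    print('turn',(r.inv()*g).as_rotvec().round(3),'shift cm',(100*r.inv().apply(np.array(pos)-o['tool_pos'])).round(2),'t',o['time'])
E
python3 - <<'E'
from h import *
import pickle
s=pickle.load(open('top0.pkl','rb'));t=pickle.load(open('side0.pkl','rb'))
T=lambda x,y:(225+x/4,145+y/4)
S=lambda x,y:(220+x/3.7,155+y/3.7)
for n,a,b in[('nL',T(113,441),S(310,497)),('nR',T(228,427),S(378,408)),('bL',T(512,215),S(400,200)),('bR',T(715,213),S(519,112))]:
    print(n,tri(s,a,t,b),onplane(s,[a],.062).round(4))
print('base front n',onplane(s,[T(113,532),T(262,503)],.022),'b',onplane(s,[T(503,408),T(733,404)],.022))
print('mug,drift',onplane(s,[(482,275)],.092),onplane(s,[(463,215)],.1))
delta([.36,.13,.24],.21)
E
```

```text
nL (array([0.47178692, 0.19534335, 0.04508661]), np.float64(0.007090492333881289)) [[0.4725 0.195  0.062 ]]
nR (array([0.48260614, 0.11225018, 0.05920495]), np.float64(0.0004067437806172258)) [[0.4824 0.1122 0.062 ]]
bL (array([ 0.63964924, -0.09789922,  0.05023845]), np.float64(0.005473304556014009)) [[ 0.639  -0.0956  0.062 ]]
bR (array([ 0.63995328, -0.24651346,  0.05931748]), np.float64(0.0017593243928415779)) [[ 0.64   -0.2456  0.062 ]]
base front n [[0.41044668 0.1991107  0.022     ]
 [0.43141283 0.08955901 0.022     ]] b [[ 0.50141895 -0.08932386  0.022     ]
 [ 0.50358789 -0.26101141  0.022     ]]
mug,drift [[ 0.409153  -0.4531658  0.092    ]] [[ 0.58044741 -0.40683166  0.1       ]]
turn [-0.002 -0.     0.157] shift cm [ 38.26 -54.18  -7.35] t 0.1
```

Call:
move_arm(deltas=[0,0,0.157,38.3,-54.2,-7.4,1,0,0,0.157,38.3,-54.2,-7.4,1,0,0,0.157,38.3,-54.2,-7.4,1,0,0,0.157,38.3,-54.2,-7.4,1,0,0,0.157,38.3,-54.2,-7.4,1,0,0,0.157,38.3,-54.2,-7.4,1,0,0,0.157,38.3,-54.2,-7.4,1,0,0,0.157,38.3,-54.2,-7.4,1])

```text
time: 0.9
tool_pos: [0.2947, -0.1262, 0.2106]
ee_rot: [3.141, -0.0, 0.209]
wrist_force: [1.2, 0.2, -0.4]
width: 0.0336
finger_force: 0.0
```

```bash
python3 - <<'E'
from h import *
delta([.36,.13,.24],.20)
E
```

```text
turn [ 0.    -0.     0.009] shift cm [ 11.7  -23.71  -2.94] t 0.9
```

Call:
move_arm(deltas=[0,0,0.01,11.7,-23.7,-2.9,1,0,0,0.01,11.7,-23.7,-2.9,1,0,0,0.01,11.7,-23.7,-2.9,1,0,0,0.01,11.7,-23.7,-2.9,1,0,0,0.01,11.7,-23.7,-2.9,1,0,0,0.01,11.7,-23.7,-2.9,1,0,0,0.01,11.7,-23.7,-2.9,1,0,0,0.01,11.7,-23.7,-2.9,1])

```text
time: 1.7
tool_pos: [0.3597, 0.1278, 0.2392]
ee_rot: [3.141, 0.001, 0.201]
wrist_force: [-0.7, 0.2, -0.2]
width: 0.0006
finger_force: 0.0
```

```bash
python3 - <<'E'
from h import *
import pickle
s=snap('wrist');pickle.dump(s,open('w1.pkl','wb'));cv2.imwrite('pics/w1.png',s['image'][:,:,::-1])
print(s['T'].round(3),s['fov_y'])
E
```

```text
[[ 0.2    0.949  0.245  0.431]
 [-0.98   0.193  0.051  0.142]
 [ 0.001 -0.25   0.968  0.457]
 [ 0.     0.     0.     1.   ]] 64.32231933670242
```

View pics/w1.png

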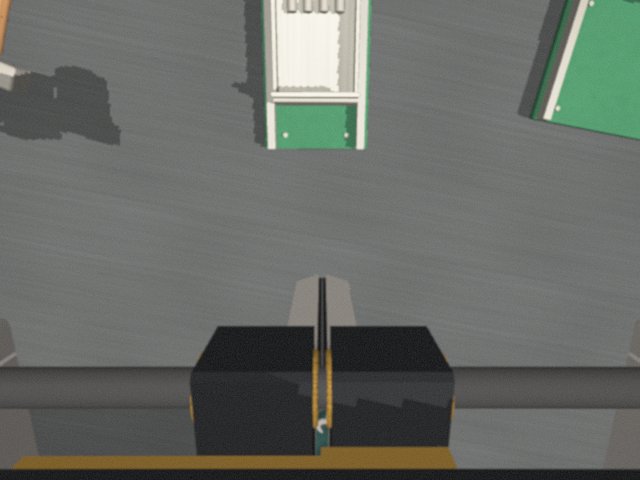

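The wrist picture shows the narrow unit square to the tool: lip top from (272,95) to (359,95), rail front ends at (272,149) and (361,149).

```bash
python3 - <<'E'
from h import *
import pickle
s=pickle.load(open('w1.pkl','rb'));t=pickle.load(open('top0.pkl','rb'))
print('lip',onplane(s,[(272,94),(359,94)],.062).round(4),'front',onplane(s,[(272,149),(361,149)],.022).round(4))
print('rails far',onplane(s,[(268.5,20),(363.5,20)],.022).round(4))
print(tri(s,(272,94),t,(253.25,255.3)),tri(s,(359,94),t,(282,251.7)))
u=np.array([np.cos(.2),np.sin(.2)]);m=onplane(s,[(315.5,94)],.062)[0]
p=m[:2]-.055*u; print(m,p); delta([*p,.04],.20)
E
```

```text
lip [[0.4672 0.1979 0.062 ]
 [0.4841 0.1152 0.062 ]] front [[0.4145 0.194  0.022 ]
 [0.4342 0.0976 0.022 ]]
rails far [[0.5401 0.219  0.022 ]
 [0.5595 0.1239 0.022 ]]
(array([0.4555274 , 0.17897332, 0.18821324]), np.float64(0.0019172473205910714)) (array([0.48633639, 0.11374897, 0.04000913]), np.float64(0.0013362959708204123))
[0.47563709 0.1565477  0.062     ] [0.42173342 0.14562089]
turn [ 0.001  0.001 -0.001] shift cm [ 6.46 -0.59 19.92] t 1.75
```

Call:
move_arm(deltas=[0,0,0,6.5,-0.6,8,1,0,0,0,6.5,-0.6,8,1,0,0,0,6.5,-0.6,14,1,0,0,0,6.5,-0.6,19.9,1,0,0,0,6.5,-0.6,19.9,1,0,0,0,6.5,-0.6,19.9,1,0,0,0,6.5,-0.6,19.9,1,0,0,0,6.5,-0.6,19.9,1])

```text
time: 2.55
tool_pos: [0.4246, 0.1465, 0.0432]
ee_rot: [3.141, -0.005, 0.198]
wrist_force: [0.9, 0.7, -0.0]
width: 0.0004
finger_force: 0.0
```

Call:
move_arm(deltas=[0,0,0,1,0,0,1,0,0,0,2,0,0,1,0,0,0,3,0,0,1,0,0,0,3.5,0,0,1,0,0,0,4,0,0,1,0,0,0,4.5,0,0,1,0,0,0,5,0,0,1,0,0,0,5.5,0,0,1])

```text
time: 3.35
tool_pos: [0.4767, 0.1578, 0.0406]
ee_rot: [3.141, 0.0, 0.2]
wrist_force: [-0.2, -0.2, -0.8]
width: 0.0007
finger_force: 0.0
```

```bash
python3 - <<'E'
from h import *
s=snap('side');cv2.imwrite('pics/s2.png',cv2.resize(s['image'][150:350,180:430],None,fx=3,fy=3)[:,:,::-1])
print(robot.get_obs()['wrist_force'])
E
```

```text
[0.50749745 0.48538791 0.96838877]
```

View pics/s2.png

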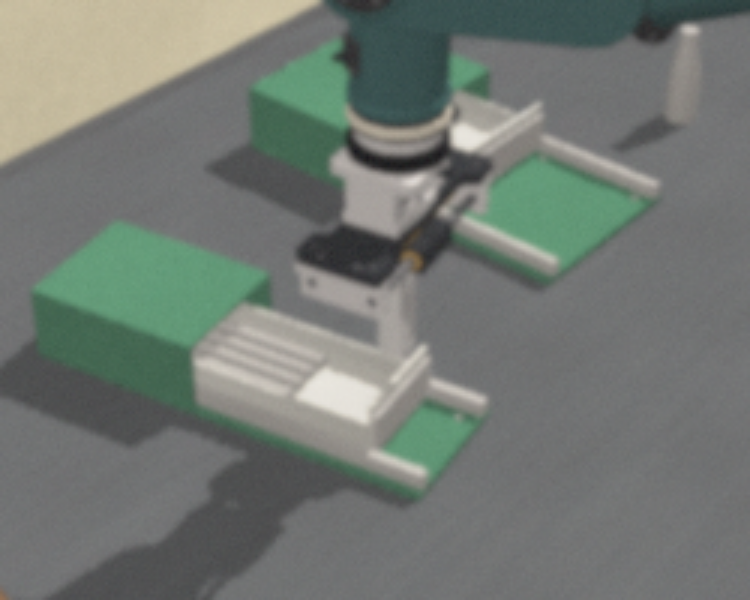

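The finger's lower end shows at crop (395,357), left of the lip line (375,412)–(428,350). So it isn't clearly in front of the lip, and I'll check by projecting the TCP.

```bash
cat >> h.py <<'E'
def proj(s,P):
    q=(np.atleast_2d(P)-s['T'][:3,3])@s['T'][:3,:3]
    return cv2.projectPoints(np.c_[q[:,0],-q[:,1],-q[:,2]],np.zeros(3),np.zeros(3),K(s),np.array(s['D'],float))[0][:,0]
E
python3 - <<'E'
from h import *
s=snap('side');w=snap('wrist');o=robot.get_obs();p=o['tool_pos']
f=lambda P:((proj(s,P)-[180,150])*3).round(0).tolist()
print('tcp',f(p),'tcp+6cm',f(p+[0,0,.06]),'lip ends',f([[.4672,.1979,.062],[.4841,.1152,.062]]),'wrist tcp',proj(w,p))
cv2.imwrite('pics/w2.png',w['image'][:,:,::-1])
E
```

```text
tcp [[394.0, 395.0]] tcp+6cm [[395.0, 334.0]] lip ends [[369.0, 404.0], [422.0, 344.0]] wrist tcp [[320.28013065 269.6211581 ]]
```

View pics/w2.png

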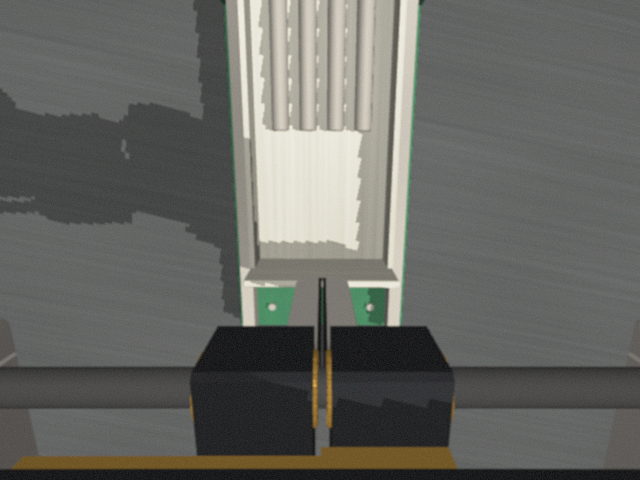

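```bash
python3 - <<'E'
from h import *
w=snap('wrist');print(w['T'].round(3).tolist());print(robot.get_obs()['tool_pos'])
for z in(.062,.02): print(z,onplane(w,[(247,280),(398,280),(247,286),(398,286),(258,262),(388,262)],z).round(4).tolist())
for c in(262,275,322,318,330,375):
  for r in range(250,330,4):
    p=bydepth(w,[(c,r)])[0]; print(c,r,p.round(3),end=';')
  print()
E
```

```text
[[0.199, 0.949, 0.244, 0.548], [-0.98, 0.193, 0.05, 0.171], [0.0, -0.249, 0.968, 0.258], [0.0, 0.0, 0.0, 1.0]]
[0.47638535 0.15775621 0.0406098 ]
0.062 [[0.4695, 0.197, 0.062], [0.4859, 0.1164, 0.062], [0.4661, 0.1965, 0.062], [0.4825, 0.1155, 0.062], [0.4809, 0.1928, 0.062], [0.4948, 0.1242, 0.062]]
0.02 [[0.4528, 0.2025, 0.02], [0.4726, 0.1046, 0.02], [0.4486, 0.2018, 0.02], [0.4685, 0.1035, 0.02], [0.4665, 0.1973, 0.02], [0.4834, 0.1141, 0.02]]
262 250 [0.475 0.196 0.019];262 254 [0.472 0.196 0.019];262 258 [0.47  0.195 0.021];262 262 [0.47  0.194 0.029];262 266 [0.47  0.193 0.036];262 270 [0.47  0.192 0.044];262 274 [0.47  0.191 0.051];262 278 [0.471 0.189 0.059];262 282 [0.47  0.189 0.062];262 286 [0.467 0.189 0.061];262 290 [0.443 0.193 0.008];262 294 [0.439 0.192 0.006];262 298 [0.437 0.192 0.007];262 302 [0.434 0.191 0.007];262 306 [0.431 0.191 0.008];262 310 [0.427 0.19  0.007];262 314 [0.424 0.19  0.007];262 318 [0.421 0.189 0.006];262 322 [0.418 0.189 0.007];262 326 [0.507 0.177 0.181];
275 250 [0.477 0.188 0.02 ];275 254 [0.474 0.187 0.019];275 258 [0.471 0.187 0.019];275
[... 2020 characters left out ...]
30 310 [0.488 0.156 0.122];330 314 [0.487 0.156 0.124];330 318 [0.487 0.156 0.128];330 322 [0.487 0.156 0.13 ];330 326 [0.511 0.162 0.182];
375 250 [0.49  0.124 0.021];375 254 [0.487 0.123 0.019];375 258 [0.484 0.123 0.019];375 262 [0.484 0.124 0.028];375 266 [0.484 0.125 0.037];375 270 [0.484 0.126 0.044];375 274 [0.483 0.127 0.05 ];375 278 [0.483 0.128 0.058];375 282 [0.482 0.128 0.062];375 286 [0.48  0.128 0.062];375 290 [0.458 0.115 0.008];375 294 [0.455 0.114 0.008];375 298 [0.453 0.114 0.009];375 302 [0.45  0.113 0.008];375 306 [0.446 0.112 0.005];375 310 [0.443 0.111 0.007];375 314 [0.441 0.111 0.008];375 318 [0.437 0.11  0.007];375 322 [0.434 0.109 0.007];375 326 [0.513 0.152 0.182];
```

```bash
python3 - <<'E'
from h import *
import pickle
s=pickle.load(open('side0.pkl','rb'));p=np.array([.1971,-.5129,.1653])
r=R.from_euler('xyz',[-3.1397,0,.3668])
for y in(-.053,.053):
  for b in(0,.038): print(y,b,proj(s,p+r.apply([0,y,-b])).round(0))
cv2.imwrite('pics/s0g.png',cv2.resize(s['image'][90:230,500:640],None,fx=4,fy=4)[:,:,::-1])
E
```

```text
-0.053 0 [[556. 178.]]
-0.053 0.038 [[560. 165.]]
0.053 0 [[557. 159.]]
0.053 0.038 [[561. 147.]]
```

View pics/s0g.png

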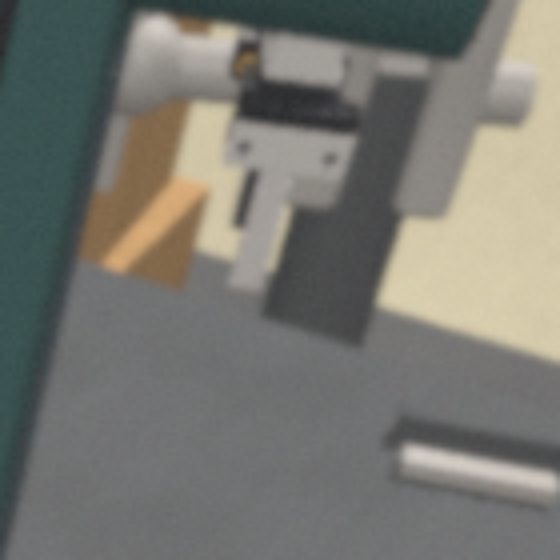

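The crop shows the fingertip ending at (562,162). The reported TCP would project to row 178, and a tip 38 mm higher to row 165. The wrist depth also puts the finger end at z≈0.079 while the TCP reads 0.041. So the real tips end about 38 mm above the reported TCP and passed over the lip, and the tray hasn't moved. I'll back off and go lower by that amount.

Call:
move_arm(deltas=[0,0,0,-3,0,0,1,0,0,0,-5.2,0,0,1,0,0,0,-5.2,0,0,1,0,0,0,-5.2,0,1.5,1,0,0,0,-5.2,0,2.5,1,0,0,0,-5.2,0,3.2,1,0,0,0,-5.2,0,3.2,1,0,0,0,-5.2,0,3.2,1])

```text
time: 4.35
tool_pos: [0.4257, 0.1474, 0.0086]
ee_rot: [3.141, 0.0, 0.2]
wrist_force: [0.5, 0.2, 1.0]
width: 0.0004
finger_force: 0.0
```

```bash
python3 - <<'E'
from h import *
w=snap('wrist');s=snap('side')
o=robot.get_obs();print(o['tool_pos'],o['wrist_force'])
for r in range(250,300,4): print(r,bydepth(w,[(314,r),(332,r)]).round(3).tolist())
cv2.imwrite('pics/s3.png',cv2.resize(s['image'][150:350,180:430],None,fx=3,fy=3)[:,:,::-1])
E
```

```text
[0.42609906 0.1475432  0.00912243] [-0.2507343  -0.34068072  0.11648121]
250 [[0.436, 0.153, 0.006], [0.439, 0.143, 0.008]]
254 [[0.434, 0.153, 0.006], [0.436, 0.142, 0.008]]
258 [[0.432, 0.152, 0.008], [0.433, 0.142, 0.007]]
262 [[0.429, 0.152, 0.007], [0.431, 0.141, 0.008]]
266 [[0.426, 0.151, 0.007], [0.428, 0.141, 0.006]]
270 [[0.424, 0.151, 0.008], [0.426, 0.14, 0.008]]
274 [[0.419, 0.15, -0.0], [0.421, 0.139, -0.001]]
278 [[0.435, 0.152, 0.051], [0.436, 0.144, 0.052]]
282 [[0.435, 0.152, 0.057], [0.437, 0.144, 0.058]]
286 [[0.435, 0.152, 0.063], [0.436, 0.144, 0.062]]
290 [[0.435, 0.152, 0.068], [0.436, 0.144, 0.067]]
294 [[0.435, 0.152, 0.072], [0.436, 0.144, 0.072]]
298 [[0.435, 0.152, 0.077], [0.437, 0.144, 0.077]]
```

View pics/s3.png

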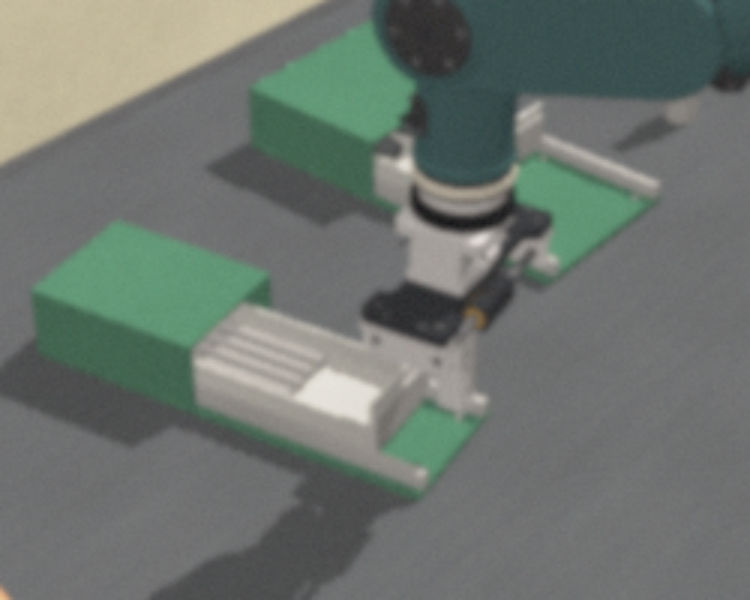

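The side picture shows the tips in front of the narrow lip at crop (465,412), ending at z≈0.047. I'll go 6 mm lower and push.

Call:
move_arm(deltas=[0,0,0,1,0,0.6,1,0,0,0,2,0,0.6,1,0,0,0,2.5,0,0.6,1,0,0,0,3,0,0.6,1,0,0,0,3.5,0,0.6,1,0,0,0,4,0,0.6,1,0,0,0,4.5,0,0.6,1,0,0,0,5,0,0.6,1])

```text
time: 5.25
tool_pos: [0.4741, 0.1572, 0.0025]
ee_rot: [3.141, 0.002, 0.2]
wrist_force: [-3.3, -1.6, 1.7]
width: 0.0006
finger_force: 1.8
```

Call:
move_arm(deltas=[0,0,0,0.8,0,0,1,0,0,0,1.6,0,0,1,0,0,0,2.4,0,0,1,0,0,0,3.2,0,0,1,0,0,0,3.8,0,0,1,0,0,0,4.4,0,0,1,0,0,0,5,0,0,1,0,0,0,5.5,0,0,1])

```text
time: 6.05
tool_pos: [0.5289, 0.1681, 0.0025]
ee_rot: [3.141, 0.0, 0.2]
wrist_force: [-3.7, -2.3, 0.5]
width: 0.0005
finger_force: 1.7
```

Call:
move_arm(deltas=[0,0,0,0.3,0,0,1,0,0,0,0.6,0,0,1,0,0,0,0.9,0,0,1,0,0,0,1.2,0,0,1,0,0,0,1.4,0,0,1,0,0,0,1.6,0,0,1])

```text
time: 6.65
tool_pos: [0.5442, 0.1713, 0.0026]
ee_rot: [3.141, 0.0, 0.2]
wrist_force: [-2.9, -2.1, -0.1]
width: 0.0005
finger_force: 1.6
```

Call:
move_arm(deltas=[0,0,0,0.2,0,0,1,0,0,0,0.4,0,0,1,0,0,0,0.6,0,0,1,0,0,0,0.8,0,0,1,0,0,0,1.0,0,0,1])

```text
time: 7.15
tool_pos: [0.5476, 0.1721, 0.0026]
ee_rot: [3.141, 0.014, 0.2]
wrist_force: [-19.8, -6.7, 12.0]
width: 0.0006
finger_force: 10.4
```

The stop was reached at about 20 N. Next I back off, lift, and look at the broad tray.

Call:
move_arm(deltas=[0,0,0,-1.5,0,0,1,0,0,0,-3,0,0,1,0,0,0,-3,0,0,1,0,0,0,-3,0,-5,1,0,0,0,-3,0,-10,1,0,0,0,-3,0,-14,1,0,0,0,-3,0,-14,1,0,0,0,-3,0,-14,1])

```text
time: 7.95
tool_pos: [0.5267, 0.1684, 0.1448]
ee_rot: [-3.141, -0.006, 0.2]
wrist_force: [-0.6, 0.2, -0.6]
width: 0.0004
finger_force: 0.0
```

```bash
python3 - <<'E'
from h import *
delta([.58,-.171,.15],.01)
E
```

```text
turn [-0.001 -0.006  0.19 ] shift cm [-1.52 34.32 -0.56] t 7.95
```

Call:
move_arm(deltas=[0,0,0.19,-1.5,34.3,-0.6,1,0,0,0.19,-1.5,34.3,-0.6,1,0,0,0.19,-1.5,34.3,-0.6,1,0,0,0.19,-1.5,34.3,-0.6,1,0,0,0.19,-1.5,34.3,-0.6,1,0,0,0.19,-1.5,34.3,-0.6,1,0,0,0.19,-1.5,34.3,-0.6,1,0,0,0.19,-1.5,34.3,-0.6,1])

```text
time: 8.75
tool_pos: [0.5773, -0.1768, 0.1451]
ee_rot: [3.141, 0.004, 0.003]
wrist_force: [0.1, 0.7, 0.0]
width: 0.0004
finger_force: 0.0
```

```bash
python3 - <<'E'
from h import *
import pickle
w=snap('wrist');pickle.dump(w,open('w4.pkl','wb'));cv2.imwrite('pics/w4.png',w['image'][:,:,::-1])
print(robot.get_obs()['tool_pos'],proj(w,[[.64,-.0956,.062],[.64,-.2456,.062]]))
t=snap('top');cv2.imwrite('pics/top4.png',t['image'][:,:,::-1]);pickle.dump(t,open('top4.pkl','wb'))
E
```

```text
[ 0.57722377 -0.17374894  0.14546121] [[215.32619085 156.81658219]
 [410.39374783 157.5155928 ]]
```

View pics/w4.png

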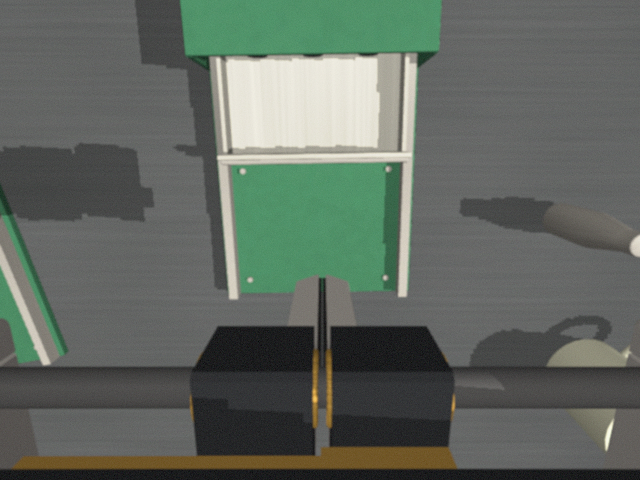

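The wrist view shows the broad lip's rear top edge from (218,155) to (411,153), and the rail front ends at (234,298) and (403,296). The well behind the lip is clear up to row 60.

```bash
python3 - <<'E'
from h import *
import pickle
w=pickle.load(open('w4.pkl','rb'))
a=onplane(w,[(218,155),(411,153)],.062);b=onplane(w,[(234,298),(403,296)],.022)
print(a.round(4),b.round(4));m=a.mean(0);d=m-b.mean(0)
print('yaw',np.arctan2(a[0,0]-a[1,0],-(a[0,1]-a[1,1])),np.arctan2(d[1],d[0]),'mid',m)
print('depth around',bydepth(w,[(315,60),(315,80),(315,120),(315,145),(315,154),(315,157),(315,200)]).round(3).tolist())
for z in (.13,-.008): delta([m[0]+.022,m[1],z],.01)
E
```

```text
[[ 0.6414 -0.0977  0.062 ]
 [ 0.6434 -0.2459  0.062 ]] [[ 0.5064 -0.0938  0.022 ]
 [ 0.509  -0.2557  0.022 ]]
yaw -3.1279958340829603 0.021696945067634026 mid [ 0.64237672 -0.17179864  0.062     ]
depth around [[0.717, -0.172, 0.019], [0.702, -0.172, 0.018], [0.67, -0.172, 0.02], [0.649, -0.172, 0.019], [0.642, -0.172, 0.061], [0.64, -0.172, 0.061], [0.599, -0.171, 0.008]]
turn [-0.002  0.003 -0.002] shift cm [8.72 0.06 1.57] t 8.85
turn [-0.002  0.003 -0.002] shift cm [ 8.76  0.09 15.37] t 8.85
```

Call:
move_arm(deltas=[0,0,0,5,0,0,1,0,0,0,8.7,0,0,1,0,0,0,8.7,0,0,1,0,0,0,8.7,0,4,1,0,0,0,8.7,0,8,1,0,0,0,8.7,0,10,1,0,0,0,8.7,0,10,1,0,0,0,8.7,0,10,1])

```text
time: 9.65
tool_pos: [0.6646, -0.1695, 0.0492]
ee_rot: [-3.141, 0.0, 0.011]
wrist_force: [0.2, -0.8, 1.0]
width: 0.0003
finger_force: 0.0
```

```bash
python3 - <<'E'
from h import *
w=snap('wrist');o=robot.get_obs();print(o['tool_pos'],o['wrist_force'])
for r in range(250,312,6): print(r,bydepth(w,[(260,r),(314,r),(332,r)]).round(3).tolist())
delta([.664,-.172,-.005],.01)
E
```

```text
[ 0.6656403  -0.17015945  0.05078674] [-0.41179978 -1.52635964  0.79647519]
250 [[0.668, -0.129, 0.02], [0.668, -0.165, 0.02], [0.669, -0.177, 0.02]]
256 [[0.664, -0.129, 0.02], [0.664, -0.165, 0.02], [0.664, -0.177, 0.02]]
262 [[0.66, -0.129, 0.02], [0.66, -0.165, 0.019], [0.66, -0.177, 0.019]]
268 [[0.655, -0.128, 0.02], [0.656, -0.165, 0.02], [0.656, -0.177, 0.02]]
274 [[0.651, -0.128, 0.019], [0.651, -0.165, 0.02], [0.652, -0.177, 0.02]]
280 [[0.647, -0.128, 0.02], [0.674, -0.166, 0.095], [0.675, -0.175, 0.095]]
286 [[0.642, -0.128, 0.019], [0.674, -0.167, 0.102], [0.675, -0.175, 0.103]]
292 [[0.642, -0.13, 0.03], [0.675, -0.167, 0.111], [0.675, -0.175, 0.111]]
298 [[0.642, -0.131, 0.041], [0.675, -0.167, 0.117], [0.674, -0.175, 0.117]]
304 [[0.642, -0.133, 0.051], [0.675, -0.167, 0.123], [0.675, -0.174, 0.124]]
310 [[0.642, -0.134, 0.059], [0.674, -0.167, 0.128], [0.675, -0.174, 0.13]]
turn [ 0.001 -0.003  0.001] shift cm [-0.18  0.18  5.58] t 9.7
```

Call:
move_arm(deltas=[0,0,0,0,0,3,1,0,0,0,0,0,4.5,1,0,0,0,0,0,5.5,1,0,0,0,0,0,5.5,1,0,0,0,0,0,5.5,1])

```text
time: 10.2
tool_pos: [0.6653, -0.171, -0.0055]
ee_rot: [3.141, -0.001, 0.01]
wrist_force: [-0.2, 0.1, 0.1]
width: 0.0003
finger_force: 0.0
```

Call:
move_arm(deltas=[0,0,0,-0.8,0,0,1,0,0,0,-1.4,0,0,1,0,0,0,-1.8,0,0,1,0,0,0,-2.3,0,0,1,0,0,0,-3,0,0,1,0,0,0,-3.8,0,0,1,0,0,0,-4.6,0,0,1,0,0,0,-5.4,0,0,1])

```text
time: 11.0
tool_pos: [0.6107, -0.1716, -0.0056]
ee_rot: [3.141, -0.001, 0.01]
wrist_force: [4.5, -1.4, 2.6]
width: 0.0002
finger_force: 1.9
```

Call:
move_arm(deltas=[0,0,0,-0.8,0,0,1,0,0,0,-1.6,0,0,1,0,0,0,-2.4,0,0,1,0,0,0,-3.2,0,0,1,0,0,0,-4,0,0,1,0,0,0,-4.8,0,0,1,0,0,0,-5.5,0,0,1,0,0,0,-6,0,0,1])

```text
time: 11.8
tool_pos: [0.5499, -0.1719, -0.0065]
ee_rot: [-3.142, 0.001, 0.01]
wrist_force: [3.9, -1.3, 2.1]
width: 0.0005
finger_force: 1.7
```

Call:
move_arm(deltas=[0,0,0,-0.3,0,0,1,0,0,0,-0.6,0,0,1,0,0,0,-0.9,0,0,1,0,0,0,-1.2,0,0,1,0,0,0,-1.5,0,0,1,0,0,0,-1.7,0,0,1])

```text
time: 12.4
tool_pos: [0.5334, -0.1722, -0.0066]
ee_rot: [3.141, 0.001, 0.01]
wrist_force: [2.4, -2.5, -0.8]
width: 0.0002
finger_force: 1.6
```

Call:
move_arm(deltas=[0,0,0,-0.3,0,0,1,0,0,0,-0.6,0,0,1,0,0,0,-0.9,0,0,1,0,0,0,-1.2,0,0,1,0,0,0,-1.4,0,0,1])

```text
time: 12.9
tool_pos: [0.531, -0.1723, -0.0061]
ee_rot: [3.14, -0.024, 0.01]
wrist_force: [33.0, -2.7, -21.1]
width: 0.0003
finger_force: 16.4
```

Front stop reached. I'll ease off the lip, lift clear and check.

Call:
move_arm(deltas=[0,0,0,1.4,0,0,1,0,0,0,2.6,0,0,1,0,0,0,2.6,0,0,1,0,0,0,2.6,0,0,1,0,0,0,2.6,0,-4,1,0,0,0,2.6,0,-8,1,0,0,0,2.6,0,-12,1,0,0,0,2.6,0,-16,1])

```text
time: 13.7
tool_pos: [0.5444, -0.1717, 0.155]
ee_rot: [-3.141, 0.002, 0.009]
wrist_force: [0.3, -0.9, -1.1]
width: 0.0007
finger_force: 0.0
```

Call:
move_arm(deltas=[0,0,0,-5,0,-4,1,0,0,0,-10,0,-6,1,0,0,0,-14,0,-6,1,0,0,0,-18,0,-6,1,0,0,0,-18,0,-6,1,0,0,0,-18,0,-6,1])

```text
time: 14.3
tool_pos: [0.365, -0.1736, 0.214]
ee_rot: [3.141, -0.001, 0.008]
wrist_force: [-0.8, -0.2, -0.1]
width: 0.0009
finger_force: 0.0
```

```bash
python3 - <<'E'
from h import *
o=robot.get_obs();print(o['tool_pos'],o['wrist_force'],o['time'])
for n in('wrist','top','side'):
    s=snap(n);v,u=np.mgrid[0:480,0:640];px=np.c_[u.ravel(),v.ravel()]
    P=bydepth(s,px);P=P[s['depth'].ravel()>0]
    if n=='side': P=P[::1]
    for nm,m,y in(('broad',(.642,-.172),.012),('narrow',(.4757,.1565),.2)):
        q=(P[:,:2]-m)@np.array([[np.cos(y),-np.sin(y)],[np.sin(y),np.cos(y)]])
        half=.06 if nm=='broad' else .032
        k=(abs(q[:,1])<half)&(abs(P[:,2]-.059)<.007)&(q[:,0]>-.2)&(q[:,0]<(.03 if nm=='broad' else .12))
        x=q[k,0]; print(n,nm,len(x),'lip travel along unit x',np.percentile(x,[5,50,95]).round(4) if len(x) else '')
E
```

```text
[ 0.3649695  -0.17355982  0.21397358] [-0.80447094 -0.24881865 -0.11049758] 14.3
wrist broad 1099 lip travel along unit x [-0.128  -0.1249 -0.1219]
wrist narrow 0 lip travel along unit x 
top broad 114 lip travel along unit x [-0.1305 -0.1259 -0.0855]
top narrow 53 lip travel along unit x [0.0822 0.087  0.0896]
side broad 125 lip travel along unit x [-0.1285 -0.124  -0.1204]
side narrow 82 lip travel along unit x [0.0845 0.0888 0.092 ]
```

```bash
python3 -c "
from bench import robot
print(robot.close_job())"
```

```text
the job is handed in; nothing more can be done
None
```

The job is handed in after about 14 s of robot time: the narrow tray is pushed fully home, then the broad tray was hooked out to its front stop and left there. A final camera check agreed with both stop positions, and nothing was gripped. I didn't re-check the mug, hammer and drift, but the arm's path kept clear of them.

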